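# Take down the stack beside the analyser and put everything in its place

## Task

The last shift left a stack on the bench: a slide mailer on a well plate on a tube rack. Take it apart: lay the mailer flat in the empty lane of the two-lane tray, set the well plate on the matching plate on the cooling block with the chamfered corners at the same end so that it drops into register, stand the tube rack upright and flat inside the steel tray, and put the lid that lies on the bench onto the well plate, chamfered corners matched and seated all round. Keep the well plate level all the time, and leave the sample cup, the reagent bottle and the timer where they stand.

Things in the scene. Friction and masses are not known exactly. Their poses are not given: they have to be found in the camera images.
- mailer_mid (a point): Slide mailer: closed white plastic box with a plain top and a blank label, 34 mm (its x) by 82 mm (its y) by 18 mm high, 60 g, the top of the stack, lying on the well plate roughly along it. Point at the box's centre, 9 mm above its underside; z up. Grip it across the 34 mm width.
- plate_mid (a point): White 60-well plate, 60 (x) by 84 mm (y), 16 high, 50 g, mid-stack. The two corners at its +y end are chamfered 13 mm. Skirt 13 mm high, 2 thick; on top a lip 3 mm high, set in 4.2. Its open underside (56 by 80, 5 deep) drops over the lip of a plate below, 2.2 mm play each side; out of register it sits up to 3 mm high. Point: centre, 8 mm above its underside. Grip the skirt across the 60 mm.
- rack_mid (a point): Tube rack: white plastic rack with 4 by 6 square openings, empty, 66 mm (its x) by 120 mm (its y) by 30 mm high, 120 g, the bottom of the stack, standing on the bench. Point at its centre, 15 mm above its underside; z up. Grip it across the 66 mm width.
- lid_mid (a point): Lid of the well plate: smooth frosted plastic, 60 (x) by 84 mm (y), 14 high, 30 g, alone on the bench, open side down, turned up to 80 degrees either way. The two corners at its +y end are chamfered like the plate's. Walls 2 mm, pocket 12 deep, 2.2 mm play over the plate's lip; seated, its skirt stands 13 mm above the plate's underside. Point: centre, 7 mm above its underside. Grip across 60 mm.
- free_lane (a point): The empty lane of the fixed grey two-lane tray (124 by 140 mm, walls and divider 10 mm high above the bench, 3 thick). The lane is 57.5 mm wide (x) and 134 long (y). Point on its floor at its middle, 3 mm above the bench; z up. The other lane, towards +x, holds a mailer like the loose one, its near side 54 mm from this point.
- block_plate (a point): The matching well plate, same shape as the loose one, fixed on the aluminium cooling block (92 by 118 mm, 30 high). Point at this plate's centre, half-way up: 38 mm above the bench, 8 mm below the top of its lip. x across the 60 mm, y along the 84 mm with the chamfered corners at +y. A plate in register on it has its centre point 13 mm straight above this one.
- tray_floor (a point): Fixed shallow stainless-steel tray, 120 mm (its x) by 170 mm (its y), empty, walls 18 mm high and 2 mm thick with a small outward rim. Point at the middle of its inner floor, 2 mm above the bench; z up. The tube rack fits in lengthwise along y, with 25 mm to spare on the sides and 23 mm at the ends.
- cup: Bystander: white capped sample cup, 55 mm across, 60 mm high. Origin at the centre of its underside.
- reagent: Bystander: small white reagent bottle with a black cap, 36 mm across, 75 mm high. Origin at the centre of its underside.
- timer: Bystander: flat black bench timer, 60 by 62 mm, 16 mm high. Origin at the centre of its underside.

How it is judged (in metres and radians):
At the end, for the whole second after the job is handed in: Mailer flat in the empty lane (14 mm across, 30 mm along); plate in register on the block's plate and lid on the plate (centres within 6 mm, level to 1.4 degrees, 1.2 mm in height, 7 degrees); rack flat and upright inside the steel tray; all released and at rest (x of mailer_mid in the frame of free_lane between -0.014 and 0.014 m and y of mailer_mid in the frame of free_lane between -0.03 and 0.03 m and z of mailer_mid in the frame of free_lane between 0.005 and 0.0115 m and angle between mailer_mid's own z axis and vertical below 0.06 rad and horizontal distance between plate_mid and block_plate below 0.006 m and z of plate_mid in the frame of block_plate between 0.011 and 0.0142 m and angle between each of plate_mid, lid_mid's own z axis and vertical below 0.025 rad and angle between the y axis of plate_mid and the y axis of block_plate, either way round below 0.12 rad and horizontal distance between lid_mid and plate_mid below 0.006 m and z of lid_mid in the frame of plate_mid between 0.01 and 0.0132 m and angle between the y axis of lid_mid and the y axis of plate_mid, either way round below 0.12 rad and x of rack_mid in the frame of tray_floor between -0.028 and 0.028 m and y of rack_mid in the frame of tray_floor between -0.028 and 0.028 m and z of rack_mid in the frame of tray_floor between 0.012 and 0.018 m and angle between rack_mid's own z axis and vertical below 0.05 rad and linear speed of each of mailer, plate, rack, lid below 0.02 m/s); the robot touches nothing.
It fails at once if the well plate is tipped more than about 25 degrees (angle between plate_mid's own z axis and vertical above 0.45 rad).
It fails at once if a bystander (cup, bottle or timer) is shifted more than 30 mm or knocked over (distance of any of cup, reagent, timer from where it was at the start of the episode above 0.03 m or angle between any of cup, reagent, timer's own z axis and vertical above 0.5 rad).
It also fails if it takes over 115 s, if anything falls off the work surface, if the arm or the gripper's body presses on something with over 40 N, if the wrist force passes 120 N, or if a joint passes its speed limit or range.

## Robot

A 6-joint arm with a two-finger parallel gripper is mounted at the origin on the work surface. World frame = base frame: x ahead of the robot, y to its left, z up, the work surface at z = 0. Lengths are in m, angles in degrees, forces in N, time in s.
With the tool pointing down it reaches from about 0.4 to 0.825 m from the base axis. Payload 7 kg.
Tool frame: the origin (TCP) lies on the front face of the gripper's body, between the roots of the fingers; the fingertips stand 66 mm ahead of it and the grasp point (between the pads) lies 47 mm ahead of it; z points along the fingers, y is the line along which they close (so a half turn about z gives the same grasp; the last joint's range is limited). The gripper opens to 88 mm and grips with 3 to 60 N. Pads are 19 mm wide; open, the fingers measure 130 mm over their backs; the gripper's body (78 mm by 193 mm) begins 47 mm behind the grasp point.
Start: joints at [-50.644, 20.546, 0.682, 0, -70.136, -16.507], TCP at [0.262, -0.622, 0.292] pointing down, gripper open.
Joint ranges: [-176.03, 176.03], [-82.01, 121.73], [-58.28, 71.71], [-173.87, 95.51], [-174.79, -0.11], [-173.66, 173.66]. Speed limits (degrees/s): [136.94, 136.94, 172.46, 180, 180, 180].

## Interface

Orientations are given as [roll, pitch, yaw] about the fixed x, y, z axes, in that order (R = Rz(yaw) Ry(pitch) Rx(roll)).
In Python, from plant import ctrl gives the robot as it stands.
- The arm moves only by the tool send_rows, never from a script. Its argument "deltas" is a list of rows, each a list of 2 entries, a list of its own where there are three numbers: the shift along the tool's x, y, z each as a share of 800 mm, from -1 to 1, then the turn about the tool's z as a share of 90 degrees, from -1 to 1. A call has exactly 5 rows; each row is the pose to reach, as a shift and turn from the pose commanded when the call began, along the tool's axes at that moment; what a row does not reach only later rows make up. A row lasts 1/12 s, in which the tool goes at most 41.7 mm and 7.16 degrees, less where a joint would pass 70% of its speed; a pose out of reach is approached as far as the arm can. A call with a number of a shift or a turn outside -1 to 1 is refused whole. A call with a gripper value outside its range is refused whole. "gripper" is the opening, from 0 (shut) to 1 (fully open), set as the call begins (left out, the last holds). The fingers move at their own pace and stop on an object; the grip force is fixed at half the most. Time passes only in rows, so rows that repeat a pose let the fingers close, or fill a call up. It gives the time, the measured TCP pose, the force, the opening and the grip force at its end, in the units of the state.
- ctrl.get_obs(): the state, without advancing time (a new reading comes with each control period).
- ctrl.snapshot(name): name is "side" or "top"; returns a dict with "color" (384x512x3 uint8, red, green, blue), "vertical_fov" (degrees; the focal length in pixels is half the picture's height over the tangent of half this angle, whatever the lens; pixels are square), "cx", "cy" (the principal point, pixels), "rvec" (rotation vector, rad) and "tvec" (3), from world to camera coordinates, as OpenCV has them. Camera axes: x right, y down, z forward; pixel columns grow to the right and rows downward; lengths in m; the calibration is good to about 2 mm. A picture is of the moment at which its call begins. There is no depth.
- ctrl.close_job(): hands the job in; it is judged then, once.
Trained networks look in a picture, given as the dict that the camera call returned (one of the last four; its "shot" number tells which), for a name from the list of things; names that differ only in an ending like _2 or _b are one class to them, and where a whole thing is asked for, a point or a joint stands for the part that bears it (a point fixed in the world has none). Each returns a list of dicts, best first, with "conf" (0 to 1); they miss things now and then, are a little off and sometimes report something else, mostly with a low value. They report only what shows in the picture. A call takes as long as a camera call.
- ctrl.boxes_of(picture, thing): "xy" ([column, row] as shares, 0 to 1, of the picture: columns of its width, rows of its height, amid what is visible of it).
- ctrl.cut_out(picture, thing): "pixels" (384x512 bool, what is visible of it) and "xy" ([column, row] as shares, 0 to 1, of the picture: columns of its width, rows of its height, amid what is visible of it).
The state is a dict: "clock": time; "joint_pos": joint angles; "qvel": joint speeds; "tau": joint torques, N m; "tool_pos": TCP position; "orientation": TCP orientation; "force": force on the tool from outside, world axes, zero at the start; "moment": the same for the moment, N m; "opening": finger opening in m; "gripper_force": force on a finger pad.
Only numpy, scipy, OpenCV 4.12 (cv2) and the standard library are available. Lean on these libraries where they do the work, as an engineer would, in place of code of your own. Each camera call takes 0.05 s, during which the arm holds its last target. There are 200 camera calls.

## Working session

There is one attempt and no reset: what is moved stays moved. The work goes in short steps, Python scripts to look and compute and a tool call to move; the robot and the scene stay as the last step left them, time stands still between calls to the robot, and variables do not carry over. Pictures are saved under pics/ and viewed, at most 14 in all, crops included, and the job is handed in when it is done.

Besides the shell and the picture viewer there is one more tool, called after "Request:" in YAML: its name, and indented under it one key for each argument. send_rows: Moves the arm, as the interface text tells. Shift numbers are shares of 800 mm and turn numbers shares of 90 degrees, none past 1 either way. Its arguments: {"type":"object","properties":{"deltas":{"type":"array","items":{"type":"array"}},"gripper":{"type":"number"}},"required":["deltas"]}

```bash
ls; mkdir -p pics; cat > h.py <<'E'
import numpy as np, cv2
from plant import ctrl
def shot(n):
    return ctrl.snapshot(n)
def save(p,f,crop=None,s=1):
    im=p["color"][:,:,::-1]
    if crop: im=im[crop[1]:crop[3],crop[0]:crop[2]]
    cv2.imwrite("pics/"+f,cv2.resize(im,None,fx=s,fy=s,interpolation=cv2.INTER_CUBIC))
def cam(p):
    f=192/np.tan(np.radians(p["vertical_fov"])/2)
    K=np.array([[f,0,p["cx"]],[0,f,p["cy"]],[0,0,1]])
    R=cv2.Rodrigues(np.array(p["rvec"],float))[0]
    return K,R,np.array(p["tvec"],float).ravel()
def back(p,uv,z):
    K,R,t=cam(p)
    uv=np.atleast_2d(uv).astype(float)
    d=np.linalg.inv(K)@np.c_[uv,np.ones(len(uv))].T
    d=R.T@d; c=-R.T@t
    s=(z-c[2])/d[2]
    return (c[:,None]+s*d).T
def proj(p,X):
    K,R,t=cam(p)
    return cv2.projectPoints(np.atleast_2d(X).astype(float),R,t,K,None)[0].reshape(-1,2)
E
python3 - <<'E'
from h import *
print(ctrl.get_obs())
for n in("top","side"):
    p=shot(n); save(p,n+"0.png",s=1.5)
    K,R,t=cam(p); print(n,{k:v for k,v in p.items() if k!="color"}, -R.T@t)
    for th in "mailer_mid plate_mid rack_mid lid_mid free_lane block_plate tray_floor cup reagent timer".split():
        try:
            r=ctrl.boxes_of(p,th); print(th,[(np.round(np.array(q["xy"])*[512,384],1).tolist(),round(q["conf"],2)) for q in r[:3]])
        except Exception as e: print(th,e)
E
```

```text
pics
{'clock': 0.0, 'joint_pos': array([-5.06436814e+01,  2.05920614e+01,  6.32305783e-01, -2.11188558e-02,
       -7.01363593e+01, -1.65089280e+01]), 'qvel': array([-0.00651087,  0.05424543, -0.08454226, -0.02916157,  0.01039111,
        0.00237147]), 'tau': array([ 7.97143207e-05, -5.82714200e+01,  2.93051541e+01,  6.99694142e+00,
        6.72103168e-03, -1.69092427e-04]), 'tool_pos': array([ 0.26193968, -0.6216722 ,  0.29120124]), 'orientation': array([ 1.79902205e+02, -8.28083138e-03, -1.57159795e+02]), 'force': array([-0.80893847,  0.12607096, -0.13961355]), 'moment': array([ 0.00199628, -0.03023658, -0.09745013]), 'gripper_force': 0.0, 'opening': 0.08773584714413914}
top {'vertical_fov': 57.272159902978004, 'cx': 255.39887120351455, 'cy': 191.55764625109336, 'rvec': array([ 2.13011689, -2.15191996,  0.22078795]), 'tvec': array([-0.00762354,  0.62533992,  0.87011175]), 'shot': 1} [0.46178169 0.01268986 0.96685016]
mailer_mid [([373.3, 259.1], 0.59)]
plate_mid [([365.6, 253.6], 0.89)]
rack_mid [([351.7, 260.1], 0.65)]
lid_mid [([133.6, 263.1], 0.7)]
free_lane []
block_plate [([254.4, 262.1], 0.64)]
tray_floor [([309.2, 187.2], 0.62)]
cup [([91.3, 193.7], 0.81)]
reagent [([396.9, 197.1], 0.64)]
timer [([250.0, 137.3], 0.88)]
side {'vertical_fov': 54.39850028150579, 'cx': 256.0780844077744, 'cy': 196.74125289900294, 'rvec': array([ 0.5311803 , -2.58681008,  1.35766335]), 'tvec': array([0.57103123, 0.20128662, 0.95715043]), 'shot': 2} [0.27446491 0.84397688 0.70363482]
mailer_mid [([336.8, 165.6], 0.57)]
plate_mid [([298.3, 151.7], 0.6), ([332.8, 174.0], 0.51)]
rack_mid [([335.9, 180.7], 0.5)]
lid_mid [([272.0, 307.2], 0.68), ([335.8, 182.9], 0.6)]
free_lane [([220.1, 251.7], 0.81)]
block_plate [([312.6, 222.2], 0.88)]
tray_floor [([268.6, 189.5], 0.63)]
cup [([182.7, 306.7], 0.96)]
reagent [([300.0, 152.1], 0.7)]
timer [([209.1, 200.0], 0.86), ([220.4, 250.9], 0.53), ([298.6, 151.6], 0.49)]
```

View pics/top0.png

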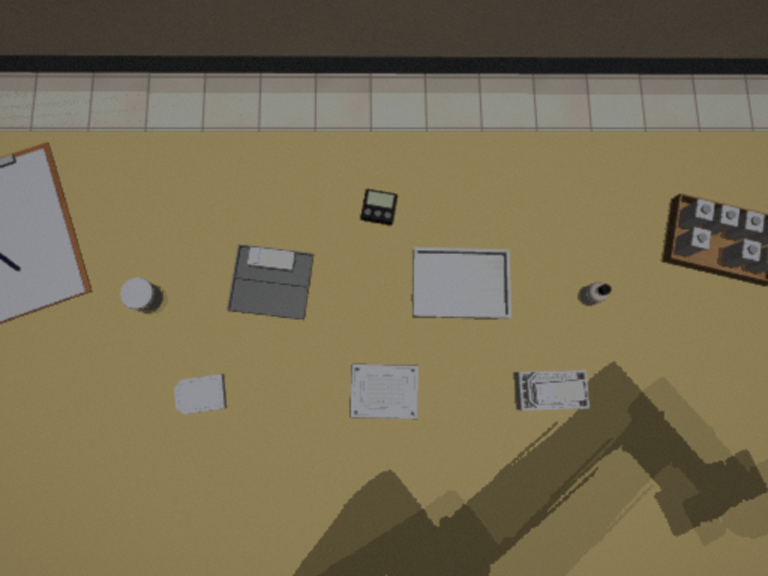

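View pics/side0.png

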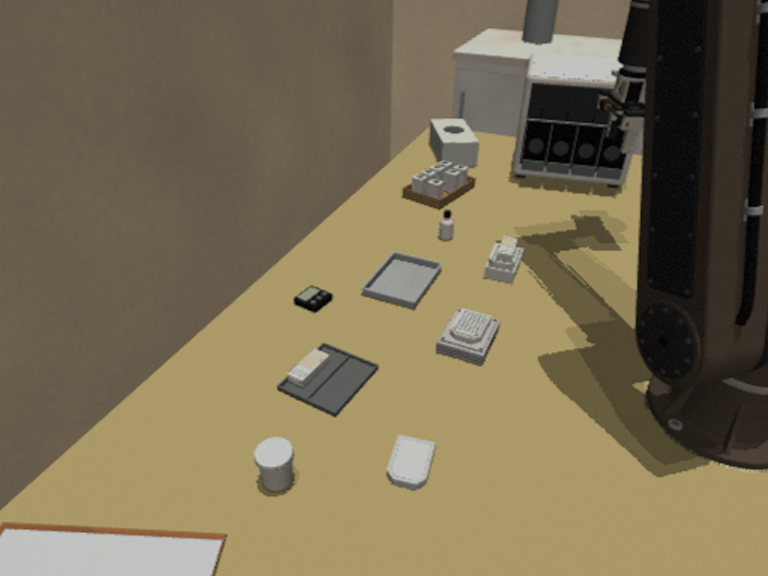

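The top view shows the stack at about (553,390)/1.5 px, block (384,391), lid (200,394), steel tray (461,284) and lane tray (271,283). All chamfered ends point left (+y). Next I'll fit poses from the masks.

```bash
python3 - <<'E'
from h import *
p=shot("top"); s=shot("side")
def crop(q,c,w,h,k): 
    im=q["color"][c[1]-h:c[1]+h,c[0]-w:c[0]+w,::-1]; return cv2.resize(im,None,fx=k,fy=k,interpolation=cv2.INTER_CUBIC)
k=8
A=[crop(p,c,33,24,6) for c in [(368,259),(256,261),(133,263),(181,188)]]
cv2.imwrite("pics/m1.png",np.vstack([np.hstack(A[:2]),np.hstack(A[2:])]))
hs=dict(mailer_mid=.064,plate_mid=.046,rack_mid=.030,lid_mid=.014,block_plate=.046,tray_floor=.018,free_lane=.010,cup=.06,reagent=.075,timer=.016)
for q,n in((p,"top"),(s,"side")):
  for th,z in hs.items():
    for m in ctrl.cut_out(q,th)[:2]:
        M=m["pixels"].astype(np.uint8)
        c=max(cv2.findContours(M,cv2.RETR_EXTERNAL,cv2.CHAIN_APPROX_NONE)[0],key=len).reshape(-1,2)
        X=back(q,c,z)[:,:2]
        r=cv2.minAreaRect((X*1000).astype(np.float32))
        print(n,th,round(m["conf"],2),int(M.sum()),"px",np.round(c.mean(0)),"rect mm",np.round(r[0],1),np.round(r[1],1),round(r[2],1))
E
```

```text
top mailer_mid 0.71 446 px [373. 261.] rect mm [ 442.7 -309.6] [34.2 86.2] 4.3
top plate_mid 0.86 435 px [366. 260.] rect mm [ 445.6 -302.1] [62.3 88.4] 2.1
top rack_mid 0.55 361 px [349. 261.] rect mm [ 443.3 -258.5] [68.6 33. ] 10.9
top lid_mid 0.61 758 px [134. 262.] rect mm [445.5 309.5] [60.2 87.9] 7.5
top block_plate 0.78 1590 px [256. 261.] rect mm [447.3 -13.6] [114.   88.4] 89.2
top block_plate 0.42 482 px [373. 261.] rect mm [ 441.5 -317.2] [37.3 90.2] 4.6
top tray_floor 0.64 456 px [252. 138.] rect mm [787.   -8.5] [61.6 63. ] 80.0
top tray_floor 0.59 2943 px [308. 188.] rect mm [ 641.7 -160.4] [176.9 128.6] 88.7
top free_lane 0.81 2312 px [180. 188.] rect mm [647.  192.3] [143.4 126.5] 82.4
top cup 0.62 472 px [ 93. 196.] rect mm [614.3 405.1] [68.3 54.6] 46.1
top reagent 0.74 2206 px [180. 187.] rect mm [634.6 180.1] [130.6 116.5] 82.6
top reagent 0.67 229 px [397. 195.] rect mm [ 610.6 -381.7] [34.4 55.8] 22.7
top timer 0.75 440 px [253. 137.] rect mm [787.7  -9.1] [60.2 64.7] 80.6
side mailer_mid 0.7 165 px [338. 166.] rect mm [ 441.4 -299.4] [ 37.7 109.7] 5.2
side mai
[... 234 characters left out ...]
de rack_mid 0.69 253 px [338. 179.] rect mm [ 441.1 -286.5] [ 70.8 160.5] 2.4
side lid_mid 0.67 862 px [274. 307.] rect mm [444.8 314.6] [61.6 93.4] 7.3
side block_plate 0.6 1020 px [312. 224.] rect mm [440.2  21.7] [ 92.9 145.2] 0.4
side tray_floor 0.59 1202 px [269. 186.] rect mm [ 638.1 -154.4] [197.1 131.1] 88.4
side free_lane 0.68 1919 px [219. 252.] rect mm [646.1 193.3] [151.3 138.7] 82.0
side cup 0.67 734 px [183. 308.] rect mm [607.8 428.1] [52.9 94.9] 33.5
side cup 0.38 289 px [337. 179.] rect mm [ 432.1 -237.9] [153.7  70.1] 88.0
side reagent 0.71 160 px [298. 150.] rect mm [ 598.4 -334.4] [ 32.7 151. ] 17.0
side timer 0.87 284 px [208. 198.] rect mm [786.8  -1.8] [75.3 73.4] 77.4
```

View pics/m1.png

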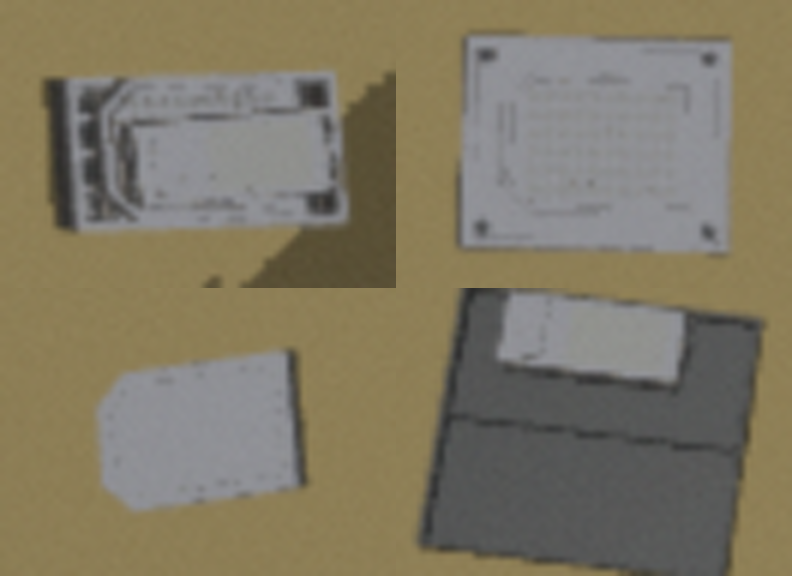

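Crops (6x): rack top corners at about (68,78), (333,70), (348,220), (78,228). The mailer top spans (135,125) to (330,195). The block is centred at (597,143), the chamfers are on the left, and the free lane is the lower one. Next is a sub-pixel silhouette fit in both views, using saturation against the yellow bench.

```bash
cat > fit.py <<'E'
from h import *
from scipy.optimize import minimize
def box(w,l,z0,z1,ch=0):
    w/=2;l/=2
    b=[(-w,-l),(w,-l),(w,l-ch),(w-ch,l),(-w+ch,l),(-w,l-ch)] if ch else [(-w,-l),(w,-l),(w,l),(-w,l)]
    return np.array([(x,y,z) for z in(z0,z1) for x,y in b])/1000
def place(P,q):
    c,s=np.cos(q[2]),np.sin(q[2]); return P@np.array([[c,s,0],[-s,c,0],[0,0,1]])+[q[0],q[1],0]
def alpha(p):
    im=p["color"].astype(float); mx=im.max(2);mn=im.min(2)
    S=(mx-mn)/np.maximum(mx,1)
    return np.clip((0.40-S)/(0.40-0.13),0,1)
def rend(p,polys,roi,k=6):
    x0,y0,x1,y1=roi; M=np.zeros(((y1-y0)*k,(x1-x0)*k),np.uint8)
    for P in polys:
        uv=(proj(p,P)-[x0,y0]+.5)*k-.5
        h=cv2.convexHull(uv.astype(np.float32)).reshape(-1,2)
        cv2.fillConvexPoly(M,np.round(h*16).astype(np.int32),255,shift=4)
    return cv2.resize(M,(x1-x0,y1-y0),interpolation=cv2.INTER_AREA)/255.
def fit(views,parts,q0,pad=8):
    rois=[]
    for p in views:
        uv=np.vstack([proj(p,place(P,q0)) for P in parts]); a=np.floor(uv.min(0)-pad).astype(int); b=np.ceil(uv.max(0)+pad).astype(int)
        rois.append((*np.maximum(a,0),min(b[0],512),min(b[1],384)))
    A=[alpha(p)[r[1]:r[3],r[0]:r[2]] for p,r in zip(views,rois)]
    sc=np.array([1e-3,1e-3,.02])
    def f(v):
        q=np.array(q0)+v*sc
        return sum(((rend(p,[place(P,q) for P in parts],r)-a)**2).sum() for p,r,a in zip(views,rois,A))
    r=minimize(f,np.zeros(3),method="Nelder-Mead",options=dict(initial_simplex=[[0,0,0],[4,0,0],[0,4,0],[0,0,4]],xatol=.02,fatol=.01))
    return np.array(q0)+r.x*sc, r.fun, f(np.zeros(3))
def show(name,r): print(name,np.round(r[0][:2]*1000,1),round(np.degrees(r[0][2]),2),"res",np.round(r[1:],1))
E
python3 - <<'E'
from fit import *
p=shot("top"); s=shot("side")
S=alpha(p); im=p["color"].astype(float); sat=1-im.min(2)/np.maximum(im.max(2),1)
print("sat bench",np.median(sat[290:300,150:200]),"lid",np.median(sat[258:266,128:140]),"shadow",np.median(sat[330:345,300:330]),"dark tray",np.median(sat[195:205,170:190]))
O={"lid":([box(60,84,0,14,13)],(.445,.31,.13)),
"block":([box(92,118,0,30),box(60,84,30,43,13)],(.446,-.013,0)),
"stray":([box(120,170,0,18)],(.641,-.16,-.02)),
"ltray":([box(124,140,0,10)],(.645,.19,-.13)),
"stack":([box(66,120,0,30)],(.443,-.29,.05)),}
for n,(P,q) in O.items():
    for lab,v in(("both",[p,s]),("top",[p]),("side",[s])):
        show(n+" "+lab,fit(v,P,q))
# manual corners in top crop
def cr(uv,c): return (np.array(uv)+.5)/6-.5+np.array(c)-[33,24]
for n,uv,c,z in(("rack",[(68,77),(333,70),(348,221),(78,228)],(368,259),.03),("mailer",[(133,124),(323,107),(332,195),(145,210)],(368,259),.064),
  ("blk",[(66,37),(336,38),(335,252),(62,246)],(256,261),.03),("wells",[(132,88),(282,88),(282,195),(132,195)],(256,261),.046)):
    X=back(p,cr(uv,c),z)[:,:2]*1000
    r=cv2.minAreaRect(X.astype(np.float32)); print(n,X.mean(0).round(1),np.round(r[1],1),round(r[2],1))
E
```

```text
sat bench 0.3943661971830986 lid 0.040000000000000036 shadow 0.4022988505747126 dark tray 0.011494252873563204
lid both [446.  311.1] 7.43 res [35.3 59.9]
lid top [445.1 312.4] 7.33 res [ 7.1 33.1]
lid side [446.6 309.9] 7.33 res [ 4.5 26.8]
block both [447.1 -14. ] -1.72 res [38.1 78.1]
block top [447.  -13.6] -2.07 res [ 5.4 27.4]
block side [447.7 -16.6] -1.47 res [19.5 50.7]
stray both [ 644.1 -161.6] -2.0 res [316.  356.2]
stray top [ 642.3 -158.7] -3.45 res [259.9 270. ]
stray side [ 644.5 -163.4] -2.33 res [51.  86.2]
ltray both [648.6 191.9] -7.55 res [ 70.6 247.7]
ltray top [647.9 192.8] -7.57 res [  5.4 124. ]
ltray side [650.1 190.1] -7.45 res [ 25.5 123.7]
stack both [ 445.4 -313.4] 0.82 res [ 75.4 641.1]
stack top [ 445.  -313.2] 0.76 res [ 10.8 440. ]
stack side [ 446.8 -316.4] 0.88 res [ 53.3 201.1]
rack [ 445.8 -312.7] [ 65.4 119.3] 0.6
mailer [ 441.9 -311.9] [36.7 82.3] 4.2
blk [447.1 -13.8] [118.8  91.7] 88.3
wells [447.8 -16.4] [64.6 45.1] 89.3
```

```bash
cat > plan.py <<'E'
import sys
from h import *
from scipy.spatial.transform import Rotation as Rn
def plan(*wps,maxd=.19,maxa=34):
    """wps: (x,y,z mm, yaw deg); prints per call the end shift (shares) and turn share"""
    o=ctrl.get_obs(); P=np.array(o["tool_pos"]); yaw=o["orientation"][2]
    print("t %.2f"%o["clock"],"at",np.round(P*1000,1),np.round(o["orientation"],2),"F",np.round(o["force"],1),"open",round(o["opening"]*1000,1),"g",round(o["gripper_force"],1))
    R0=Rn.from_euler("xyz",o["orientation"],degrees=True)
    for w in wps:
        T=np.array(w[:3])/1000; da=(w[3]-yaw+180)%360-180
        n=max(1,int(np.ceil(max(np.linalg.norm(T-P)/maxd,abs(da)/maxa))))
        for i in range(n):
            s=R0.inv().apply((T-P)/n)/.8; t=-da/n
            print(" ",np.round(s,4).tolist(),round(t/90,4))
            R0=R0*Rn.from_euler("z",t,degrees=True)
        P=T;yaw=w[3]
if __name__=="__main__": plan(*[tuple(map(float,a.split(","))) for a in sys.argv[1:]])
E
python3 plan.py 442,-312,200,-85.8 442,-312,122.5,-85.8
```

```text
t 2.30 at [ 262.1 -622.   292.2] [-180.      0.   -157.15] F [0.8 0.4 1. ] open 87.3 g 0.0
  [-0.1193, 0.0899, 0.0384] -0.2643
  [-0.1454, 0.0342, 0.0384] -0.2643
  [-0.1468, -0.0273, 0.0384] -0.2643
  [-0.0, 0.0, 0.0969] -0.0
```

Request:
send_rows:
  deltas:
    - [[-0.04, 0.03, 0.013], -0.079]
    - [[-0.08, 0.06, 0.026], -0.158]
    - [[-0.1193, 0.09, 0.0384], -0.2643]
    - [[-0.1193, 0.09, 0.0384], -0.2643]
    - [[-0.1193, 0.09, 0.0384], -0.2643]
  gripper: 0.7

```text
clock: 2.72
tool_pos: [0.3231, -0.5169, 0.2614]
orientation: [180.0, 0.0, -133.1]
force: [-0.6, -0.1, 0.1]
opening: 0.0631
gripper_force: 0.0
```

Request:
send_rows:
  deltas:
    - [[-0.03, 0.007, 0.008], -0.053]
    - [[-0.07, 0.016, 0.018], -0.12]
    - [[-0.11, 0.025, 0.028], -0.19]
    - [[-0.1454, 0.0342, 0.0384], -0.2643]
    - [[-0.1454, 0.0342, 0.0384], -0.2643]

```text
clock: 3.13
tool_pos: [0.3832, -0.4126, 0.2297]
orientation: [180.0, 0.1, -109.2]
force: [-0.5, 0.1, 0.0]
opening: 0.0613
gripper_force: 0.0
```

Request:
send_rows:
  deltas:
    - [[-0.04, -0.007, 0.01], -0.07]
    - [[-0.08, -0.015, 0.02], -0.14]
    - [[-0.12, -0.022, 0.03], -0.21]
    - [[-0.1468, -0.0273, 0.0384], -0.2643]
    - [[-0.1468, -0.0273, 0.0384], -0.2643]

```text
clock: 3.55
tool_pos: [0.4433, -0.3101, 0.1992]
orientation: [180.0, 0.0, -85.5]
force: [-1.3, 0.4, 0.4]
opening: 0.0613
gripper_force: 0.0
```

```bash
python3 - <<'E'
from plan import *
plan((442,-312,122.5,-85.8))
p=shot("side"); im=p["color"][120:210,290:390,::-1]
cv2.imwrite("pics/s1.png",cv2.resize(im,None,fx=6,fy=6,interpolation=cv2.INTER_CUBIC))
E
```

```text
t 3.55 at [ 443.3 -310.1  199.2] [ 1.7998e+02  3.0000e-02 -8.5520e+01] F [-1.3  0.4  0.4] open 61.3 g 0.0
  [0.0023, 0.0018, 0.0959] 0.0031
```

View pics/s1.png

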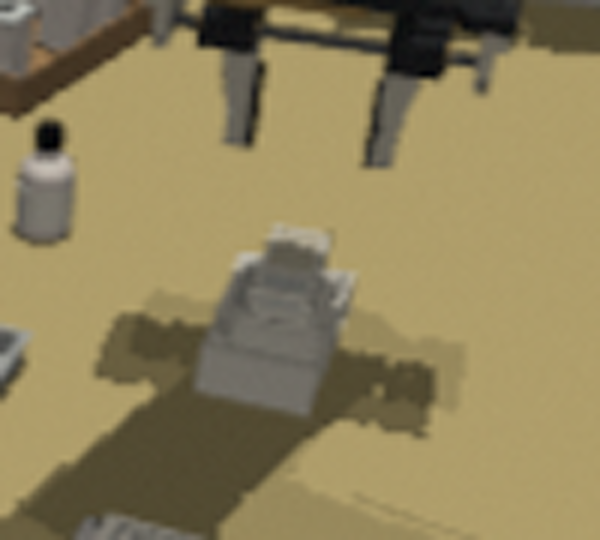

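The fingers straddle the mailer, which sits in the crop at about (300,255). Descending and gripping.

Request:
send_rows:
  deltas:
    - [[0.001, 0.001, 0.025], 0.003]
    - [[0.0023, 0.0018, 0.05], 0.003]
    - [[0.0023, 0.0018, 0.075], 0.003]
    - [[0.0023, 0.0018, 0.0955], 0.003]
    - [[0.0023, 0.0018, 0.0955], 0.003]

```text
clock: 4.02
tool_pos: [0.4388, -0.3146, 0.1209]
orientation: [179.8, 0.1, -86.3]
force: [-1.8, 0.8, -0.2]
opening: 0.0612
gripper_force: 0.0
```

Request:
send_rows:
  deltas:
    - [[0, 0, 0], 0]
    - [[0, 0, 0], 0]
    - [[0, 0, 0], 0]
    - [[0, 0, 0], 0]
    - [[0, 0, 0], 0]
  gripper: 0.3

```text
clock: 4.43
tool_pos: [0.4412, -0.3141, 0.1246]
orientation: [-179.9, -0.0, -86.1]
force: [-1.5, -0.5, 2.2]
opening: 0.0338
gripper_force: 19.4
```

Request:
send_rows:
  deltas:
    - [[0, 0, 0], 0]
    - [[0, 0, 0], 0]
    - [[0, 0, 0], 0]
    - [[0, 0, 0], 0]
    - [[0, 0, 0], 0]

```text
clock: 4.85
tool_pos: [0.4413, -0.3141, 0.1246]
orientation: [-179.9, -0.1, -86.0]
force: [-0.0, 0.6, 5.7]
opening: 0.033
gripper_force: 30.0
```

```bash
python3 plan.py 442,-312,250,-85.8 618.6,195.9,200,-97.5 618.6,195.9,85,-97.5
```

```text
t 4.85 at [ 441.3 -314.1  124.6] [-1.7992e+02 -5.0000e-02 -8.6030e+01] F [-0.   0.6  5.7] open 33.0 g 30.0
  [-0.0024, -0.0013, -0.1568] -0.0026
  [-0.2057, -0.0889, 0.0208] 0.0433
  [-0.2113, -0.0747, 0.0208] 0.0433
  [-0.2158, -0.0601, 0.0208] 0.0433
  [-0.0001, 0.0002, 0.1437] -0.0
```

Request:
send_rows:
  deltas:
    - [[0, 0, -0.015], 0]
    - [[0, 0, -0.045], 0]
    - [[-0.001, -0.001, -0.085], 0]
    - [[-0.002, -0.001, -0.125], 0]
    - [[-0.0024, -0.0013, -0.156], 0]

```text
clock: 5.27
tool_pos: [0.4417, -0.3118, 0.2508]
orientation: [-179.9, -0.0, -86.0]
force: [0.2, 0.1, -0.9]
opening: 0.0337
gripper_force: 30.0
```

Request:
send_rows:
  deltas:
    - [[-0.03, -0.013, 0.003], 0.006]
    - [[-0.07, -0.03, 0.007], 0.015]
    - [[-0.115, -0.05, 0.012], 0.024]
    - [[-0.16, -0.07, 0.016], 0.034]
    - [[-0.205, -0.089, 0.0208], 0.0433]

```text
clock: 5.68
tool_pos: [0.5014, -0.1417, 0.2319]
orientation: [-180.0, 0.0, -90.0]
force: [1.1, -0.4, -0.2]
opening: 0.0332
gripper_force: 30.0
```

Request:
send_rows:
  deltas:
    - [[-0.0425, -0.015, 0.004], 0.009]
    - [[-0.085, -0.03, 0.008], 0.018]
    - [[-0.1275, -0.045, 0.012], 0.026]
    - [[-0.17, -0.06, 0.016], 0.035]
    - [[-0.2113, -0.0747, 0.0208], 0.0433]

```text
clock: 6.1
tool_pos: [0.5611, 0.0278, 0.2151]
orientation: [-180.0, 0.0, -93.9]
force: [1.2, -1.1, 0.5]
opening: 0.0333
gripper_force: 30.0
```

Request:
send_rows:
  deltas:
    - [[-0.045, -0.0125, 0.004], 0.009]
    - [[-0.09, -0.025, 0.008], 0.018]
    - [[-0.13, -0.036, 0.012], 0.026]
    - [[-0.17, -0.047, 0.016], 0.035]
    - [[-0.2158, -0.0601, 0.0208], 0.0433]

```text
clock: 6.52
tool_pos: [0.6203, 0.1961, 0.1983]
orientation: [180.0, -0.0, -97.8]
force: [-0.2, -0.3, -0.7]
opening: 0.0332
gripper_force: 30.0
```

```bash
python3 - <<'E'
from plan import *
plan((618.6,195.9,100,-97.5))
p=shot("side"); im=p["color"][180:300,160:290,::-1]
cv2.imwrite("pics/s2.png",cv2.resize(im,None,fx=5,fy=5,interpolation=cv2.INTER_CUBIC))
E
```

```text
t 6.52 at [620.3 196.1 198.3] [ 1.7997e+02 -1.0000e-02 -9.7800e+01] F [-0.2 -0.3 -0.7] open 33.2 g 30.0
  [0.0005, 0.002, 0.1229] -0.0033
```

View pics/s2.png

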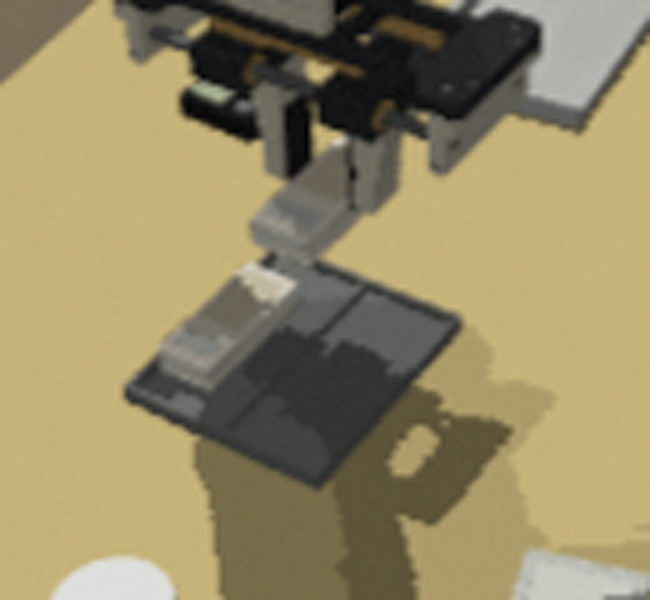

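The mailer is held level (crop 300,200) above the tray. Lowering it.

Request:
send_rows:
  deltas:
    - [[0.0005, 0.002, 0.03], -0.0033]
    - [[0.0005, 0.002, 0.065], -0.0033]
    - [[0.0005, 0.002, 0.1], -0.0033]
    - [[0.0005, 0.002, 0.12], -0.0033]
    - [[0.0005, 0.002, 0.129], -0.0033]

```text
clock: 6.98
tool_pos: [0.6172, 0.1938, 0.092]
orientation: [179.8, -0.2, -97.5]
force: [0.5, -0.3, -0.5]
opening: 0.0335
gripper_force: 30.0
```

Request:
send_rows:
  deltas:
    - [[0, 0, 0.004], 0]
    - [[0, 0, 0.008], 0]
    - [[0, 0, 0.012], 0]
    - [[0, 0, 0.014], 0]
    - [[0, 0, 0.0155], 0]

```text
clock: 7.4
tool_pos: [0.6193, 0.1948, 0.0837]
orientation: [-179.9, 0.1, -97.5]
force: [-0.2, -0.1, -0.4]
opening: 0.0334
gripper_force: 30.0
```

Request:
send_rows:
  deltas:
    - [[0, 0, 0], 0]
    - [[0, 0, 0], 0]
    - [[0, 0, 0], 0]
    - [[0, 0, 0], 0]
    - [[0, 0, 0], 0]

```text
clock: 7.82
tool_pos: [0.619, 0.1946, 0.0831]
orientation: [-180.0, 0.0, -97.5]
force: [-0.1, 0.2, -1.3]
opening: 0.0336
gripper_force: 30.0
```

Request:
send_rows:
  deltas:
    - [[0, 0, 0.001], 0]
    - [[0, 0, 0.002], 0]
    - [[0, 0, 0.0025], 0]
    - [[0, 0, 0.0025], 0]
    - [[0, 0, 0.0025], 0]

```text
clock: 8.23
tool_pos: [0.619, 0.1946, 0.0816]
orientation: [-180.0, 0.0, -97.4]
force: [-2.7, -0.8, 6.7]
opening: 0.0335
gripper_force: 30.0
```

Request:
send_rows:
  deltas:
    - [[0, 0, 0], 0]
    - [[0, 0, 0], 0]
    - [[0, 0, 0], 0]
    - [[0, 0, 0], 0]
    - [[0, 0, 0], 0]
  gripper: 0.54

```text
clock: 8.65
tool_pos: [0.6189, 0.1945, 0.0807]
orientation: [180.0, -0.0, -97.5]
force: [0.1, 0.3, 0.2]
opening: 0.0469
gripper_force: 0.0
```

Request:
send_rows:
  deltas:
    - [[0, 0, -0.01], 0]
    - [[0, 0, -0.04], 0]
    - [[0, 0, -0.08], 0]
    - [[0, 0, -0.12], 0]
    - [[0, 0, -0.16], 0]

```text
clock: 9.07
tool_pos: [0.6188, 0.1944, 0.2108]
orientation: [180.0, -0.0, -97.5]
force: [0.1, 0.5, 0.3]
opening: 0.0471
gripper_force: 0.0
```

```bash
python3 plan.py 444,-160,230,-88 444,-306,230,-88 444,-306,150,-88
```

```text
t 9.07 at [618.8 194.4 210.8] [ 1.800e+02 -2.000e-02 -9.745e+01] F [0.1 0.5 0.3] open 47.1 g 0.0
  [0.1558, 0.0531, -0.008] -0.035
  [0.1527, 0.0615, -0.008] -0.035
  [0.1491, 0.0698, -0.008] -0.035
  [0.1824, 0.0064, 0.0] -0.0
  [-0.0, -0.0, 0.1] -0.0
```

The mailer made contact (6.7 N) and is released. Now a clear top view to measure the plate on the rack.

```bash
python3 - <<'E'
from h import *
p=shot("top"); s=shot("side")
a=cv2.resize(p["color"][237:282,335:402,::-1],None,fx=10,fy=10,interpolation=cv2.INTER_CUBIC)
np.savez("plate_top.npz",**{k:v for k,v in p.items()})
np.savez("plate_side.npz",**{k:v for k,v in s.items()})
cv2.imwrite("pics/pl.png",a)
E
```

```text
(no output)
```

View pics/pl.png

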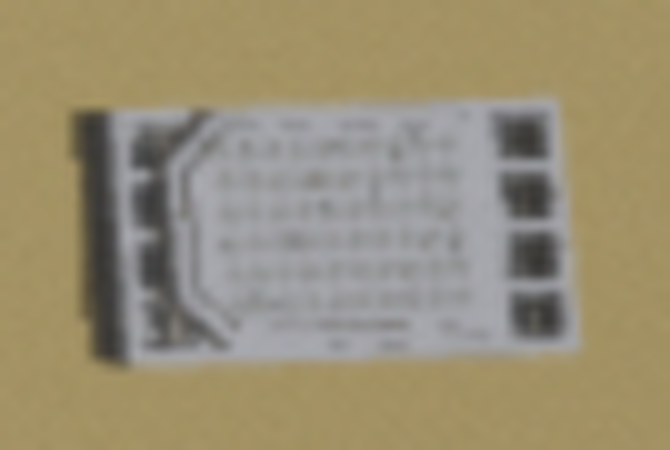

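Left end of the plate shows its chamfers (crop 165–235, 115–345) and the wells at (215–470, 140–305). The plate tops on the stack and on the block are both 46 mm high, so I'll register one against the other in that plane.

```bash
cat > reg.py <<'E'
from h import *
def rect(p,cx,cy,yaw,z,L=.05,W=.036,k=1000):
    # rectified patch: cols = local y (+y left->right), rows = local x ; 1 px = 1 mm
    ys=np.arange(-L,L+1e-9,1/k); xs=np.arange(-W,W+1e-9,1/k)
    Y,X=np.meshgrid(ys,xs); c,s=np.cos(yaw),np.sin(yaw)
    P=np.stack([cx+c*X-s*Y,cy+s*X+c*Y,np.full_like(X,z)],-1).reshape(-1,3)
    uv=proj(p,P).reshape(*X.shape,2).astype(np.float32)
    g=cv2.cvtColor(p["color"],cv2.COLOR_RGB2GRAY)
    g=cv2.remap(g,uv,None,cv2.INTER_CUBIC).astype(np.float32)
    return g
E
python3 - <<'E'
from reg import *
p={k:v for k,v in np.load("plate_top.npz").items()}
p["vertical_fov"]=float(p["vertical_fov"]);p["cx"]=float(p["cx"]);p["cy"]=float(p["cy"])
hp=lambda g:(lambda a:(a-cv2.GaussianBlur(a,(0,0),6)))(cv2.GaussianBlur(g,(0,0),1))
B=rect(p,.447,-.0138,np.radians(-1.8),.046)
Bh=hp(B)
T=Bh[6:-6,6:-6]
res=[]
for yaw in np.radians(np.arange(-1,6,.25)):
    S=hp(rect(p,.444,-.304,yaw,.046,L=.062,W=.045))
    r=cv2.matchTemplate(S,T,cv2.TM_CCOEFF_NORMED)
    _,m,_,loc=cv2.minMaxLoc(r)
    dx,dy=loc[1]-(S.shape[0]-T.shape[0])/2, loc[0]-(S.shape[1]-T.shape[1])/2
    c,s=np.cos(yaw),np.sin(yaw)
    res.append((m,np.degrees(yaw),444+c*dx-s*dy,-304+s*dx+c*dy))
for r in sorted(res)[::-1][:5]: print(np.round(r,2))
S=rect(p,.444,-.304,np.radians(2),.046)
cv2.imwrite("pics/rect.png",cv2.resize(np.vstack([B,S]).clip(0,255).astype(np.uint8),None,fx=4,fy=4))
# direct lines from the crop
f=lambda uv:(np.array(uv)+.5)/10-.5+np.array([335,237])
for n,uv,z in(("lip chamf/end line",[(222,118),(190,160),(192,290),(238,326)],.0445),("wells",[(218,145),(460,140),(468,300),(232,305)],.046)):
    X=back(p,f(uv),z)[:,:2]*1000; print(n,X.round(1).tolist(),X.mean(0).round(1))
E
```

```text
[ 2.6000e-01 -1.0000e+00  4.5410e+02 -2.9818e+02]
[ 2.6000e-01 -7.5000e-01  4.5408e+02 -2.9813e+02]
[ 2.6000e-01 -5.0000e-01  4.5405e+02 -2.9809e+02]
[ 2.6000e-01  2.2500e+00  4.3896e+02 -3.0320e+02]
[ 2.6000e-01  2.0000e+00  4.3897e+02 -3.0318e+02]
lip chamf/end line [[474.6, -277.1], [463.9, -268.0], [430.7, -266.5], [421.5, -277.9]] [ 447.7 -272.4]
wells [[467.6, -275.2], [468.1, -338.9], [427.3, -337.9], [426.9, -276.2]] [ 447.5 -307. ]
```

View pics/rect.png

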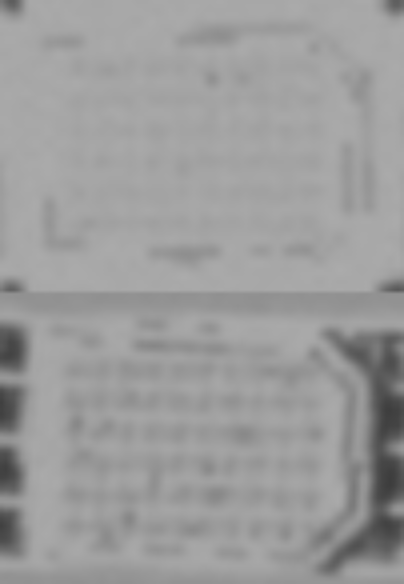

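The rectified strips line up: the wells fall at the same columns (75–315) in both. That puts the plate near (446, -305.5) mm with a yaw of about 2°. I'll move to it fully open.

Request:
send_rows:
  deltas:
    - [[0.035, 0.012, -0.002], -0.008]
    - [[0.075, 0.025, -0.004], -0.017]
    - [[0.115, 0.038, -0.006], -0.026]
    - [[0.1558, 0.0531, -0.008], -0.035]
    - [[0.1558, 0.0531, -0.008], -0.035]
  gripper: 1

```text
clock: 9.58
tool_pos: [0.5576, 0.0725, 0.2161]
orientation: [179.9, -0.0, -94.4]
force: [-1.8, 0.8, -0.3]
opening: 0.0751
gripper_force: 0.0
```

Request:
send_rows:
  deltas:
    - [[0.038, 0.015, -0.002], -0.009]
    - [[0.077, 0.031, -0.004], -0.018]
    - [[0.115, 0.046, -0.006], -0.027]
    - [[0.1527, 0.0615, -0.008], -0.035]
    - [[0.1527, 0.0615, -0.008], -0.035]

```text
clock: 10.0
tool_pos: [0.4996, -0.045, 0.2223]
orientation: [180.0, 0.0, -91.3]
force: [-0.9, 0.7, -0.5]
opening: 0.0878
gripper_force: 0.0
```

Request:
send_rows:
  deltas:
    - [[0.038, 0.018, -0.002], -0.009]
    - [[0.077, 0.036, -0.004], -0.018]
    - [[0.115, 0.054, -0.006], -0.027]
    - [[0.1491, 0.0698, -0.008], -0.035]
    - [[0.1491, 0.0698, -0.008], -0.035]

```text
clock: 10.42
tool_pos: [0.442, -0.1626, 0.2287]
orientation: [-180.0, -0.0, -88.1]
force: [-0.5, -0.7, -0.8]
opening: 0.0874
gripper_force: 0.0
```

Request:
send_rows:
  deltas:
    - [[0.045, 0.002, 0], 0]
    - [[0.09, 0.004, 0], 0]
    - [[0.14, 0.005, 0], 0]
    - [[0.1824, 0.0064, 0], 0]
    - [[0.1824, 0.0064, 0], 0]

```text
clock: 10.83
tool_pos: [0.4444, -0.3101, 0.2281]
orientation: [-180.0, -0.1, -88.2]
force: [0.8, 0.4, -0.5]
opening: 0.0877
gripper_force: 0.0
```

```bash
python3 plan.py 446,-305.5,130,-88 446,-305.5,101,-88
```

```text
t 10.83 at [ 444.4 -310.1  228.1] [-1.800e+02 -7.000e-02 -8.819e+01] F [ 0.8  0.4 -0.5] open 87.7 g 0.0
  [-0.0058, -0.0022, 0.1226] -0.0021
  [-0.0, 0.0, 0.0362] -0.0
```

Request:
send_rows:
  deltas:
    - [[0, 0, 0.03], 0]
    - [[0, 0, 0.065], 0]
    - [[0, 0, 0.1], 0]
    - [[0, 0, 0.12], 0]
    - [[0, 0, 0.12], 0]

```text
clock: 11.25
tool_pos: [0.4423, -0.305, 0.1288]
orientation: [179.7, 0.1, -88.1]
force: [-0.4, 1.0, -0.3]
opening: 0.088
gripper_force: 0.0
```

```bash
python3 plan.py 446,-305.5,101,-88
```

```text
t 11.25 at [ 442.3 -305.   128.8] [ 1.7968e+02  1.3000e-01 -8.8060e+01] F [-0.4  1.  -0.3] open 88.0 g 0.0
  [0.0009, -0.0047, 0.0347] -0.0006
```

Request:
send_rows:
  deltas:
    - [[0, -0.003, 0.01], 0]
    - [[0, -0.003, 0.02], 0]
    - [[0, -0.003, 0.028], 0]
    - [[0, -0.003, 0.033], 0]
    - [[0, -0.003, 0.035], 0]

```text
clock: 11.67
tool_pos: [0.4465, -0.3056, 0.1038]
orientation: [180.0, 0.0, -88.0]
force: [1.0, -0.3, -0.0]
opening: 0.0877
gripper_force: 0.0
```

Request:
send_rows:
  deltas:
    - [[0, 0, 0], 0]
    - [[0, 0, 0], 0]
    - [[0, 0, 0], 0]
    - [[0, 0, 0], 0]
    - [[0, 0, 0], 0]

```text
clock: 12.08
tool_pos: [0.4467, -0.3058, 0.1044]
orientation: [-180.0, -0.0, -88.0]
force: [-0.4, 0.3, 0.4]
opening: 0.0873
gripper_force: 0.0
```

Request:
send_rows:
  deltas:
    - [[0, 0, 0.002], 0]
    - [[0, 0, 0.0045], 0]
    - [[0, 0, 0.0045], 0]
    - [[0, 0, 0.0045], 0]
    - [[0, 0, 0.0045], 0]

```text
clock: 12.5
tool_pos: [0.4465, -0.3057, 0.1004]
orientation: [180.0, 0.0, -88.0]
force: [-0.0, -0.1, 0.1]
opening: 0.0879
gripper_force: 0.0
```

Request:
send_rows:
  deltas:
    - [[0, 0, 0], 0]
    - [[0, 0, 0], 0]
    - [[0, 0, 0], 0]
    - [[0, 0, 0], 0]
    - [[0, 0, 0], 0]
  gripper: 0.5

```text
clock: 12.92
tool_pos: [0.4465, -0.3057, 0.1005]
orientation: [-180.0, -0.0, -88.0]
force: [0.5, -0.0, 0.5]
opening: 0.0596
gripper_force: 4.9
```

Request:
send_rows:
  deltas:
    - [[0, 0, 0], 0]
    - [[0, 0, 0], 0]
    - [[0, 0, 0], 0]
    - [[0, 0, 0], 0]
    - [[0, 0, 0], 0]

```text
clock: 13.33
tool_pos: [0.4465, -0.3057, 0.1005]
orientation: [-180.0, -0.0, -88.0]
force: [0.3, 0.1, 0.7]
opening: 0.0598
gripper_force: 30.0
```

```bash
python3 plan.py 446.5,-305.7,200,-88 447.3,-15.5,190,-91.75 447.3,-15.5,128,-91.75
```

```text
t 13.33 at [ 446.5 -305.7  100.5] [-180.   -0.  -88.] F [0.3 0.1 0.7] open 59.8 g 30.0
  [-0.0, 0.0001, -0.1244] -0.0
  [-0.1812, -0.0068, 0.0062] 0.0208
  [-0.1814, -0.0009, 0.0062] 0.0208
  [-0.0, 0.0, 0.0775] -0.0
```

Request:
send_rows:
  deltas:
    - [[0, 0, -0.01], 0]
    - [[0, 0, -0.035], 0]
    - [[0, 0, -0.07], 0]
    - [[0, 0, -0.105], 0]
    - [[0, 0, -0.1244], 0]

```text
clock: 13.75
tool_pos: [0.4473, -0.3061, 0.2036]
orientation: [-179.8, -0.1, -88.0]
force: [1.1, -0.5, -0.1]
opening: 0.0599
gripper_force: 30.0
```

Request:
send_rows:
  deltas:
    - [[-0.025, -0.001, 0.001], 0.003]
    - [[-0.065, -0.003, 0.002], 0.008]
    - [[-0.11, -0.004, 0.004], 0.013]
    - [[-0.155, -0.006, 0.006], 0.018]
    - [[-0.1812, -0.0068, 0.0062], 0.0208]

```text
clock: 14.17
tool_pos: [0.4463, -0.1585, 0.1955]
orientation: [-180.0, 0.0, -89.9]
force: [-0.3, 0.8, -0.1]
opening: 0.0596
gripper_force: 30.0
```

Request:
send_rows:
  deltas:
    - [[-0.03, 0, 0.001], 0.003]
    - [[-0.075, 0, 0.002], 0.008]
    - [[-0.12, 0, 0.004], 0.013]
    - [[-0.16, -0.001, 0.006], 0.018]
    - [[-0.1814, -0.001, 0.0062], 0.0208]

```text
clock: 14.58
tool_pos: [0.4473, -0.013, 0.1907]
orientation: [-179.9, 0.0, -91.7]
force: [0.5, -1.6, -1.1]
opening: 0.0597
gripper_force: 30.0
```

Request:
send_rows:
  deltas:
    - [[0, 0, 0.012], 0]
    - [[0, 0, 0.03], 0]
    - [[0, 0, 0.05], 0]
    - [[0, 0, 0.063], 0]
    - [[0, 0, 0.07], 0]

```text
clock: 15.0
tool_pos: [0.4468, -0.0156, 0.1333]
orientation: [179.9, -0.0, -91.7]
force: [-0.4, 0.8, -1.0]
opening: 0.0597
gripper_force: 30.0
```

Request:
send_rows:
  deltas:
    - [[0, 0, 0], 0]
    - [[0, 0, 0], 0]
    - [[0, 0, 0], 0]
    - [[0, 0, 0], 0]
    - [[0, 0, 0], 0]

```text
clock: 15.42
tool_pos: [0.4477, -0.0155, 0.1347]
orientation: [-179.9, 0.0, -91.8]
force: [0.2, 0.2, 0.5]
opening: 0.0598
gripper_force: 30.0
```

```bash
python3 - <<'E'
from plan import *
plan((447.3,-15.5,118,-91.75))
p=shot("side"); im=p["color"][170:260,260:370,::-1]
cv2.imwrite("pics/s3.png",cv2.resize(im,None,fx=6,fy=6,interpolation=cv2.INTER_CUBIC))
E
```

```text
t 15.42 at [447.7 -15.5 134.7] [-1.7994e+02  3.0000e-02 -9.1760e+01] F [0.2 0.2 0.5] open 59.8 g 30.0
  [0.0001, 0.0005, 0.0209] -0.0001
```

View pics/s3.png

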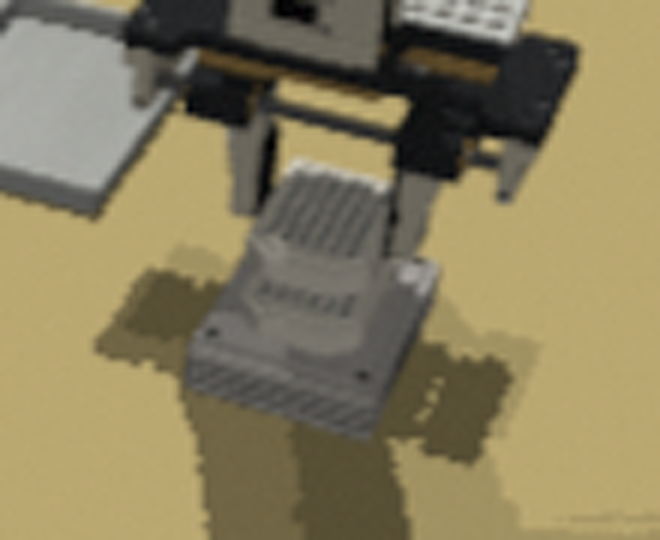

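The plate is held level above the block with the chamfers at the same (near) end. Lowering while I watch the force: in register the TCP should reach about 113.5 mm, and it would stop near 116.5 if out of register.

Request:
send_rows:
  deltas:
    - [[0, 0.0005, 0.006], 0]
    - [[0, 0.0005, 0.012], 0]
    - [[0, 0.0005, 0.017], 0]
    - [[0, 0.0005, 0.0205], 0]
    - [[0, 0.0005, 0.0205], 0]

```text
clock: 15.88
tool_pos: [0.4465, -0.0157, 0.1168]
orientation: [179.9, -0.0, -91.8]
force: [0.5, -0.5, -1.2]
opening: 0.0595
gripper_force: 30.0
```

Request:
send_rows:
  deltas:
    - [[0, 0, 0.0008], 0]
    - [[0, 0, 0.0016], 0]
    - [[0, 0, 0.0024], 0]
    - [[0, 0, 0.003], 0]
    - [[0, 0, 0.003], 0]

```text
clock: 16.3
tool_pos: [0.447, -0.0155, 0.1153]
orientation: [-180.0, 0.0, -91.7]
force: [0.9, 0.6, -1.0]
opening: 0.0596
gripper_force: 30.0
```

Request:
send_rows:
  deltas:
    - [[0, 0, 0.0005], 0]
    - [[0, 0, 0.001], 0]
    - [[0, 0, 0.0015], 0]
    - [[0, 0, 0.0015], 0]
    - [[0, 0, 0.0015], 0]

```text
clock: 16.72
tool_pos: [0.447, -0.0155, 0.1141]
orientation: [180.0, -0.0, -91.7]
force: [0.3, 0.3, -0.4]
opening: 0.0597
gripper_force: 30.0
```

Request:
send_rows:
  deltas:
    - [[0, 0, 0.0005], 0]
    - [[0, 0, 0.001], 0]
    - [[0, 0, 0.0015], 0]
    - [[0, 0, 0.0015], 0]
    - [[0, 0, 0.0015], 0]

```text
clock: 17.13
tool_pos: [0.4471, -0.0155, 0.1134]
orientation: [-180.0, -0.0, -91.7]
force: [-4.2, 1.1, 8.6]
opening: 0.0597
gripper_force: 30.0
```

Request:
send_rows:
  deltas:
    - [[0, 0, 0], 0]
    - [[0, 0, 0], 0]
    - [[0, 0, 0], 0]
    - [[0, 0, 0], 0]
    - [[0, 0, 0], 0]

```text
clock: 17.55
tool_pos: [0.447, -0.0155, 0.1134]
orientation: [-180.0, -0.0, -91.7]
force: [-3.5, -0.1, 9.1]
opening: 0.0598
gripper_force: 30.0
```

In register: contact at 113.4 mm with 9 N. Releasing, then on to the lid.

Request:
send_rows:
  deltas:
    - [[0, 0, 0], 0]
    - [[0, 0, 0], 0]
    - [[0, 0, 0], 0]
    - [[0, 0, 0], 0]
    - [[0, 0, 0], 0]
  gripper: 1

```text
clock: 17.97
tool_pos: [0.447, -0.0155, 0.1128]
orientation: [180.0, -0.0, -91.7]
force: [-0.2, 0.0, 0.1]
opening: 0.0859
gripper_force: 0.0
```

Request:
send_rows:
  deltas:
    - [[0, 0, -0.005], 0]
    - [[0, 0, -0.03], 0]
    - [[0, 0, -0.06], 0]
    - [[0, 0, -0.09], 0]
    - [[0, 0, -0.1], 0]

```text
clock: 18.38
tool_pos: [0.4484, -0.0152, 0.1963]
orientation: [-179.8, 0.1, -91.7]
force: [0.7, 0.6, 1.7]
opening: 0.088
gripper_force: 0.0
```

```bash
python3 plan.py 446,310.7,170,-82.6 446,310.7,90,-82.6
```

```text
t 18.38 at [448.4 -15.2 196.3] [-1.7975e+02  6.0000e-02 -9.1710e+01] F [0.7 0.6 1.7] open 88.0 g 0.0
  [-0.2035, 0.0076, 0.0166] -0.0506
  [-0.2035, -0.0086, 0.0166] -0.0506
  [0.0, 0.0004, 0.1] -0.0
```

Request:
send_rows:
  deltas:
    - [[-0.05, 0.002, 0.004], -0.012]
    - [[-0.1, 0.004, 0.008], -0.025]
    - [[-0.15, 0.006, 0.012], -0.038]
    - [[-0.2, 0.0076, 0.0166], -0.05]
    - [[-0.2035, 0.0076, 0.0166], -0.0506]

```text
clock: 18.8
tool_pos: [0.4465, 0.1523, 0.1795]
orientation: [-179.9, 0.1, -86.9]
force: [0.4, 0.5, 0.7]
opening: 0.0875
gripper_force: 0.0
```

Request:
send_rows:
  deltas:
    - [[-0.05, -0.002, 0.004], -0.012]
    - [[-0.1, -0.004, 0.008], -0.025]
    - [[-0.15, -0.006, 0.012], -0.038]
    - [[-0.2, -0.0086, 0.0166], -0.05]
    - [[-0.2035, -0.0086, 0.0166], -0.0506]

```text
clock: 19.22
tool_pos: [0.4453, 0.3159, 0.1657]
orientation: [-179.9, 0.0, -82.4]
force: [0.9, 0.1, 1.5]
opening: 0.0876
gripper_force: 0.0
```

Request:
send_rows:
  deltas:
    - [[0, 0, 0.025], 0]
    - [[0, 0, 0.05], 0]
    - [[0, 0, 0.075], 0]
    - [[0, 0, 0.093], 0]
    - [[0, 0, 0.093], 0]

```text
clock: 19.63
tool_pos: [0.4435, 0.3088, 0.0889]
orientation: [179.8, -0.2, -82.7]
force: [0.1, -0.4, -0.4]
opening: 0.0878
gripper_force: 0.0
```

Request:
send_rows:
  deltas:
    - [[0, 0, 0], 0]
    - [[0, 0, 0], 0]
    - [[0, 0, 0], 0]
    - [[0, 0, 0], 0]
    - [[0, 0, 0], 0]

```text
clock: 20.05
tool_pos: [0.4451, 0.3106, 0.0928]
orientation: [-179.9, 0.1, -82.6]
force: [-0.2, 0.2, 0.1]
opening: 0.0878
gripper_force: 0.0
```

```bash
python3 plan.py 446,310.7,70.5,-82.6
```

```text
t 20.05 at [445.1 310.6  92.8] [-1.7994e+02  6.0000e-02 -8.2640e+01] F [-0.2  0.2  0.1] open 87.8 g 0.0
  [0.0001, -0.0011, 0.0279] -0.0004
```

Request:
send_rows:
  deltas:
    - [[0, -0.001, 0.008], 0]
    - [[0, -0.001, 0.016], 0]
    - [[0, -0.001, 0.022], 0]
    - [[0, -0.001, 0.0265], 0]
    - [[0, -0.001, 0.0275], 0]

```text
clock: 20.47
tool_pos: [0.4452, 0.31, 0.0688]
orientation: [179.9, -0.1, -82.6]
force: [-0.4, -0.3, -0.6]
opening: 0.0877
gripper_force: 0.0
```

Request:
send_rows:
  deltas:
    - [[0, 0, 0], 0]
    - [[0, 0, 0], 0]
    - [[0, 0, 0], 0]
    - [[0, 0, 0], 0]
    - [[0, 0, 0], 0]

```text
clock: 20.88
tool_pos: [0.4457, 0.3106, 0.0701]
orientation: [-180.0, 0.0, -82.6]
force: [0.6, 0.7, -0.5]
opening: 0.0877
gripper_force: 0.0
```

Request:
send_rows:
  deltas:
    - [[0, 0, 0], 0]
    - [[0, 0, 0], 0]
    - [[0, 0, 0], 0]
    - [[0, 0, 0], 0]
    - [[0, 0, 0], 0]
  gripper: 0.5

```text
clock: 21.3
tool_pos: [0.4456, 0.3105, 0.0699]
orientation: [-180.0, 0.0, -82.6]
force: [0.1, 1.1, 0.7]
opening: 0.06
gripper_force: 4.8
```

Request:
send_rows:
  deltas:
    - [[0, 0, 0], 0]
    - [[0, 0, 0], 0]
    - [[0, 0, 0], 0]
    - [[0, 0, 0], 0]
    - [[0, 0, 0], 0]

```text
clock: 21.72
tool_pos: [0.4456, 0.3104, 0.0699]
orientation: [180.0, -0.0, -82.6]
force: [0.1, 0.3, 1.1]
opening: 0.0596
gripper_force: 30.0
```

```bash
python3 plan.py 445.6,310.4,190,-82.6 447,-15.5,190,-91.75 447,-15.5,140,-91.75
```

```text
t 21.72 at [445.6 310.4  69.9] [180.    -0.   -82.64] F [0.1 0.3 1.1] open 59.6 g 30.0
  [0.0, -0.0, -0.1501] -0.0005
  [0.2021, 0.0254, 0.0] 0.0508
  [0.2035, 0.0092, 0.0] 0.0508
  [-0.0, -0.0, 0.0625] -0.0
```

Request:
send_rows:
  deltas:
    - [[0, 0, -0.015], 0]
    - [[0, 0, -0.045], 0]
    - [[0, 0, -0.085], 0]
    - [[0, 0, -0.125], 0]
    - [[0, 0, -0.15], 0]

```text
clock: 22.13
tool_pos: [0.4462, 0.311, 0.193]
orientation: [-179.9, 0.1, -82.6]
force: [0.6, 0.6, -0.4]
opening: 0.059
gripper_force: 30.0
```

Request:
send_rows:
  deltas:
    - [[0.03, 0.004, 0], 0.008]
    - [[0.075, 0.01, 0], 0.019]
    - [[0.12, 0.015, 0], 0.03]
    - [[0.165, 0.021, 0], 0.041]
    - [[0.2021, 0.0254, 0], 0.0508]

```text
clock: 22.55
tool_pos: [0.4453, 0.1454, 0.1899]
orientation: [180.0, -0.0, -87.3]
force: [0.6, 0.8, -0.2]
opening: 0.0594
gripper_force: 30.0
```

Request:
send_rows:
  deltas:
    - [[0.045, 0.002, 0], 0.011]
    - [[0.09, 0.004, 0], 0.022]
    - [[0.135, 0.006, 0], 0.033]
    - [[0.175, 0.008, 0], 0.043]
    - [[0.2035, 0.0092, 0], 0.0508]

```text
clock: 22.97
tool_pos: [0.4459, -0.0177, 0.19]
orientation: [180.0, 0.0, -91.9]
force: [1.1, -0.1, -0.8]
opening: 0.0595
gripper_force: 30.0
```

Request:
send_rows:
  deltas:
    - [[0, 0, 0.01], 0]
    - [[0, 0, 0.025], 0]
    - [[0, 0, 0.042], 0]
    - [[0, 0, 0.055], 0]
    - [[0, 0, 0.062], 0]

```text
clock: 23.38
tool_pos: [0.4461, -0.0156, 0.1391]
orientation: [179.9, -0.0, -91.8]
force: [-0.2, 0.5, -0.7]
opening: 0.0597
gripper_force: 30.0
```

Request:
send_rows:
  deltas:
    - [[0, 0, 0], 0]
    - [[0, 0, 0], 0]
    - [[0, 0, 0], 0]
    - [[0, 0, 0], 0]
    - [[0, 0, 0], 0]

```text
clock: 23.8
tool_pos: [0.447, -0.0153, 0.1409]
orientation: [-179.9, 0.0, -91.8]
force: [-0.4, 0.2, -0.5]
opening: 0.0597
gripper_force: 30.0
```

```bash
python3 - <<'E'
from plan import *
plan((447,-15.5,129.5,-91.75))
p=shot("side"); im=p["color"][170:260,260:370,::-1]
cv2.imwrite("pics/s4.png",cv2.resize(im,None,fx=6,fy=6,interpolation=cv2.INTER_CUBIC))
E
```

```text
t 23.80 at [447.  -15.3 140.9] [-1.7994e+02  2.0000e-02 -9.1770e+01] F [-0.4  0.2 -0.5] open 59.7 g 30.0
  [0.0003, 0.0, 0.0142] -0.0002
```

View pics/s4.png

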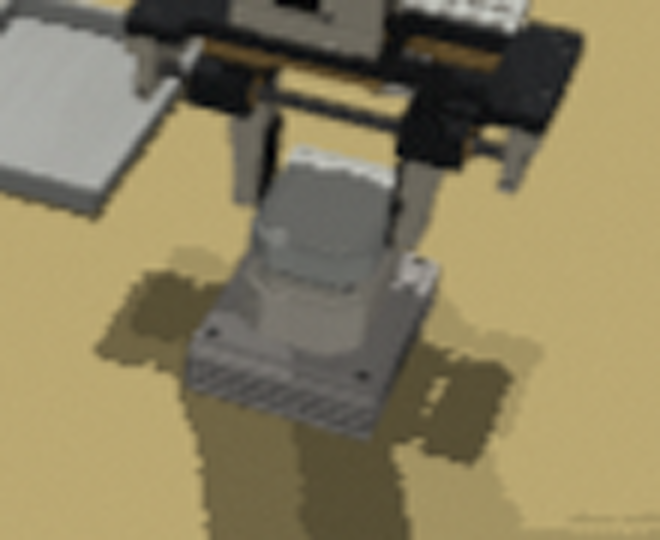

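The lid is level above the seated plate (crop 325,220), chamfers at the same end. Lowering: contact should come near 125.9 mm if seated, about 128.9 if not.

Request:
send_rows:
  deltas:
    - [[0, 0, 0.004], 0]
    - [[0, 0, 0.008], 0]
    - [[0, 0, 0.0115], 0]
    - [[0, 0, 0.0135], 0]
    - [[0, 0, 0.0135], 0]

```text
clock: 24.27
tool_pos: [0.4464, -0.0156, 0.129]
orientation: [179.9, -0.0, -91.8]
force: [-0.8, -0.5, -0.3]
opening: 0.0596
gripper_force: 30.0
```

Request:
send_rows:
  deltas:
    - [[0, 0, 0.0008], 0]
    - [[0, 0, 0.0016], 0]
    - [[0, 0, 0.0024], 0]
    - [[0, 0, 0.003], 0]
    - [[0, 0, 0.003], 0]

```text
clock: 24.68
tool_pos: [0.4467, -0.0155, 0.1271]
orientation: [180.0, -0.0, -91.8]
force: [0.6, 0.0, 0.3]
opening: 0.0597
gripper_force: 30.0
```

Request:
send_rows:
  deltas:
    - [[0, 0, 0.0005], 0]
    - [[0, 0, 0.001], 0]
    - [[0, 0, 0.0015], 0]
    - [[0, 0, 0.0015], 0]
    - [[0, 0, 0.0015], 0]

```text
clock: 25.1
tool_pos: [0.4467, -0.0155, 0.1259]
orientation: [-180.0, 0.0, -91.8]
force: [0.7, -0.1, 0.1]
opening: 0.0597
gripper_force: 30.0
```

Request:
send_rows:
  deltas:
    - [[0, 0, 0.0005], 0]
    - [[0, 0, 0.001], 0]
    - [[0, 0, 0.001], 0]
    - [[0, 0, 0.001], 0]
    - [[0, 0, 0.001], 0]

```text
clock: 25.52
tool_pos: [0.4467, -0.0155, 0.1258]
orientation: [-180.0, -0.0, -91.8]
force: [-4.0, 0.9, 11.2]
opening: 0.0596
gripper_force: 30.0
```

Request:
send_rows:
  deltas:
    - [[0, 0, 0], 0]
    - [[0, 0, 0], 0]
    - [[0, 0, 0], 0]
    - [[0, 0, 0], 0]
    - [[0, 0, 0], 0]
  gripper: 1

```text
clock: 25.93
tool_pos: [0.4467, -0.0155, 0.125]
orientation: [180.0, -0.0, -91.8]
force: [0.3, -0.3, -0.4]
opening: 0.0853
gripper_force: 0.0
```

Request:
send_rows:
  deltas:
    - [[0, 0, -0.005], 0]
    - [[0, 0, -0.03], 0]
    - [[0, 0, -0.06], 0]
    - [[0, 0, -0.085], 0]
    - [[0, 0, -0.095], 0]

```text
clock: 26.35
tool_pos: [0.4478, -0.0152, 0.204]
orientation: [-179.8, 0.1, -91.8]
force: [-0.1, 0.3, 0.8]
opening: 0.0876
gripper_force: 0.0
```

```bash
python3 plan.py 446,-313.5,190,-89.2 446,-313.5,110,-89.2
```

```text
t 26.35 at [447.8 -15.2 204. ] [-1.7979e+02  5.0000e-02 -9.1750e+01] F [-0.1  0.3  0.8] open 87.6 g 0.0
  [0.1864, -0.0045, 0.0086] -0.0142
  [0.1864, -0.0004, 0.0086] -0.0142
  [0.0001, 0.0004, 0.1] -0.0
```

The lid made contact at 125.8 mm with 11 N, so it is seated. Now the rack.

Request:
send_rows:
  deltas:
    - [[0.045, -0.001, 0.002], -0.004]
    - [[0.09, -0.002, 0.004], -0.007]
    - [[0.14, -0.003, 0.006], -0.011]
    - [[0.185, -0.0045, 0.0086], -0.0142]
    - [[0.1864, -0.0045, 0.0086], -0.0142]

```text
clock: 26.77
tool_pos: [0.4448, -0.1688, 0.1935]
orientation: [179.9, -0.0, -90.7]
force: [-0.1, 0.3, -0.3]
opening: 0.0878
gripper_force: 0.0
```

Request:
send_rows:
  deltas:
    - [[0.045, 0, 0.002], -0.004]
    - [[0.09, 0, 0.004], -0.007]
    - [[0.14, 0, 0.006], -0.011]
    - [[0.185, -0.0004, 0.0086], -0.0142]
    - [[0.1864, -0.0004, 0.0086], -0.0142]

```text
clock: 27.18
tool_pos: [0.4443, -0.3181, 0.1863]
orientation: [179.9, -0.0, -89.4]
force: [0.7, 0.5, 0.7]
opening: 0.0874
gripper_force: 0.0
```

Request:
send_rows:
  deltas:
    - [[0, 0, 0.025], 0]
    - [[0, 0, 0.05], 0]
    - [[0, 0, 0.075], 0]
    - [[0, 0, 0.095], 0]
    - [[0, 0, 0.095], 0]

```text
clock: 27.6
tool_pos: [0.4426, -0.3129, 0.108]
orientation: [179.7, 0.1, -89.3]
force: [-1.2, 0.2, -0.6]
opening: 0.0878
gripper_force: 0.0
```

Request:
send_rows:
  deltas:
    - [[0, 0, 0], 0]
    - [[0, 0, 0], 0]
    - [[0, 0, 0], 0]
    - [[0, 0, 0], 0]
    - [[0, 0, 0], 0]

```text
clock: 28.02
tool_pos: [0.4451, -0.3138, 0.1123]
orientation: [-179.9, -0.0, -89.2]
force: [0.8, 1.0, 0.5]
opening: 0.0879
gripper_force: 0.0
```

```bash
python3 plan.py 446,-313.5,85.5,-89.2; python3 - <<'E'
from fit import *
p=shot("top")
show("block+lid",fit([p],[box(92,118,0,30),box(60,84,30,70,13)],(.447,-.0136,-.03)))
save(p,"t5.png",(150,130,420,300),2.8)
E
```

```text
t 28.02 at [ 445.1 -313.8  112.3] [-1.7991e+02 -3.0000e-02 -8.9220e+01] F [0.8 1.  0.5] open 87.9 g 0.0
  [-0.0004, -0.0011, 0.0335] -0.0002
block+lid [447.  -13.5] -1.92 res [7.5 8.1]
```

View pics/t5.png

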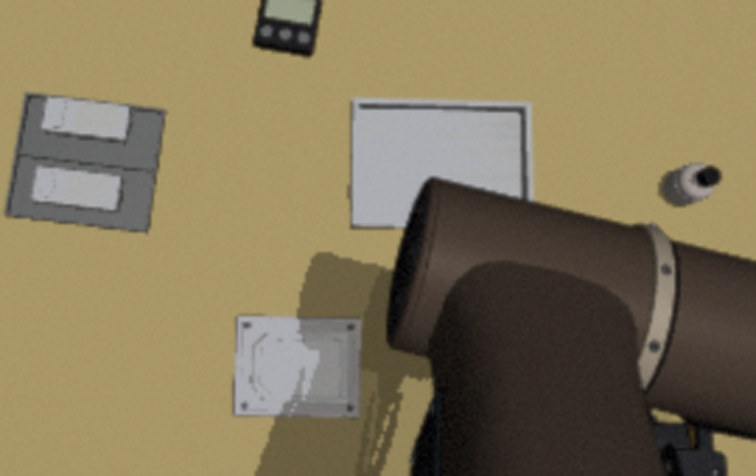

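The mailer lies in the free lane at (77,187) and the block is undisturbed. Gripping the rack high on its sides, so the fingers clear the tray walls when it goes in.

Request:
send_rows:
  deltas:
    - [[0, -0.001, 0.01], 0]
    - [[0, -0.001, 0.02], 0]
    - [[0, -0.001, 0.028], 0]
    - [[0, -0.001, 0.0325], 0]
    - [[0, -0.001, 0.0335], 0]

```text
clock: 28.48
tool_pos: [0.4447, -0.3135, 0.0831]
orientation: [179.9, 0.0, -89.2]
force: [-0.1, -0.1, -0.2]
opening: 0.0878
gripper_force: 0.0
```

Request:
send_rows:
  deltas:
    - [[0, 0, 0], 0]
    - [[0, 0, 0], 0]
    - [[0, 0, 0], 0]
    - [[0, 0, 0], 0]
    - [[0, 0, 0], 0]
  gripper: 0.6

```text
clock: 28.9
tool_pos: [0.4456, -0.3138, 0.0848]
orientation: [-180.0, -0.0, -89.2]
force: [-1.1, 0.2, 0.3]
opening: 0.0656
gripper_force: 30.0
```

Request:
send_rows:
  deltas:
    - [[0, 0, 0], 0]
    - [[0, 0, 0], 0]
    - [[0, 0, 0], 0]
    - [[0, 0, 0], 0]
    - [[0, 0, 0], 0]

```text
clock: 29.32
tool_pos: [0.4456, -0.3138, 0.0848]
orientation: [-180.0, -0.0, -89.2]
force: [-0.8, -0.5, 4.2]
opening: 0.0658
gripper_force: 30.0
```

```bash
python3 plan.py 446,-313.5,200,-89.2 642.5,-161,170,-92 642.5,-161,95,-92
```

```text
t 29.32 at [ 445.6 -313.8   84.8] [-1.7998e+02 -1.0000e-02 -8.9220e+01] F [-0.8 -0.5  4.2] open 65.8 g 30.0
  [-0.0003, -0.0006, -0.144] -0.0003
  [-0.0936, -0.1241, 0.0188] 0.0156
  [-0.0966, -0.1218, 0.0188] 0.0156
  [-0.0, 0.0, 0.0937] -0.0
```

Request:
send_rows:
  deltas:
    - [[0, 0, -0.012], 0]
    - [[0, 0, -0.04], 0]
    - [[0, 0, -0.08], 0]
    - [[0, 0, -0.12], 0]
    - [[0, 0, -0.144], 0]

```text
clock: 29.73
tool_pos: [0.4461, -0.3141, 0.2034]
orientation: [-179.8, -0.1, -89.2]
force: [1.0, -0.4, -1.6]
opening: 0.0655
gripper_force: 30.0
```

Request:
send_rows:
  deltas:
    - [[-0.012, -0.016, 0.003], 0.002]
    - [[-0.032, -0.042, 0.006], 0.005]
    - [[-0.055, -0.073, 0.01], 0.009]
    - [[-0.077, -0.102, 0.015], 0.013]
    - [[-0.0936, -0.1241, 0.0188], 0.0156]

```text
clock: 30.15
tool_pos: [0.5449, -0.2362, 0.185]
orientation: [-180.0, 0.0, -90.6]
force: [1.0, -1.0, -1.3]
opening: 0.0656
gripper_force: 30.0
```

Request:
send_rows:
  deltas:
    - [[-0.02, -0.025, 0.004], 0.003]
    - [[-0.042, -0.053, 0.008], 0.006]
    - [[-0.064, -0.08, 0.012], 0.01]
    - [[-0.085, -0.107, 0.016], 0.013]
    - [[-0.0966, -0.1218, 0.0188], 0.0156]

```text
clock: 30.57
tool_pos: [0.6438, -0.1595, 0.1694]
orientation: [180.0, 0.0, -92.0]
force: [-0.2, -0.4, -1.1]
opening: 0.066
gripper_force: 30.0
```

Request:
send_rows:
  deltas:
    - [[0, 0, 0.015], 0]
    - [[0, 0, 0.04], 0]
    - [[0, 0, 0.065], 0]
    - [[0, 0, 0.08], 0]
    - [[0, 0, 0.084], 0]

```text
clock: 30.98
tool_pos: [0.6399, -0.1616, 0.0998]
orientation: [179.7, 0.0, -92.1]
force: [-0.3, -0.5, -1.4]
opening: 0.0659
gripper_force: 30.0
```

```bash
python3 - <<'E'
from plan import *
plan((642.5,-161,87,-92))
p=shot("side"); im=p["color"][130:230,210:330,::-1]
cv2.imwrite("pics/s6.png",cv2.resize(im,None,fx=5,fy=5,interpolation=cv2.INTER_CUBIC))
E
```

```text
t 30.98 at [ 639.9 -161.6   99.8] [ 1.7973e+02  1.0000e-02 -9.2090e+01] F [-0.3 -0.5 -1.4] open 65.9 g 30.0
  [-0.0009, -0.0033, 0.016] -0.001
```

View pics/s6.png

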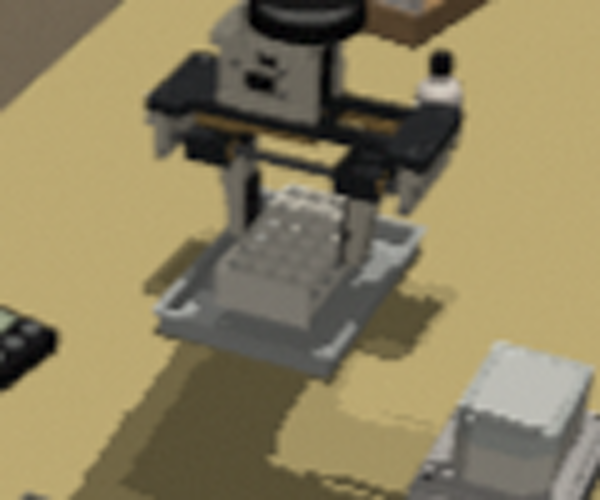

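The rack hangs level inside the tray outline at (285,265), and the lid sits flush on the plate. Lowering the rack.

Request:
send_rows:
  deltas:
    - [[0, 0, 0.004], 0]
    - [[0, 0, 0.008], 0]
    - [[0, 0, 0.012], 0]
    - [[0, 0, 0.015], 0]
    - [[0, 0, 0.017], 0]

```text
clock: 31.45
tool_pos: [0.6421, -0.1613, 0.0891]
orientation: [-180.0, 0.0, -92.0]
force: [0.5, 0.5, -1.4]
opening: 0.0655
gripper_force: 30.0
```

Request:
send_rows:
  deltas:
    - [[0, 0, 0.0005], 0]
    - [[0, 0, 0.001], 0]
    - [[0, 0, 0.0015], 0]
    - [[0, 0, 0.002], 0]
    - [[0, 0, 0.002], 0]

```text
clock: 31.87
tool_pos: [0.642, -0.1613, 0.0873]
orientation: [-180.0, 0.0, -92.0]
force: [-0.2, -0.6, -2.4]
opening: 0.0659
gripper_force: 30.0
```

Request:
send_rows:
  deltas:
    - [[0, 0, 0.0005], 0]
    - [[0, 0, 0.001], 0]
    - [[0, 0, 0.0012], 0]
    - [[0, 0, 0.0012], 0]
    - [[0, 0, 0.0012], 0]

```text
clock: 32.28
tool_pos: [0.6421, -0.1613, 0.0869]
orientation: [-180.0, -0.0, -92.0]
force: [-3.0, 1.4, 6.2]
opening: 0.0657
gripper_force: 30.0
```

Request:
send_rows:
  deltas:
    - [[0, 0, 0], 0]
    - [[0, 0, 0], 0]
    - [[0, 0, 0], 0]
    - [[0, 0, 0], 0]
    - [[0, 0, 0], 0]
  gripper: 0.85

```text
clock: 32.7
tool_pos: [0.642, -0.1613, 0.0861]
orientation: [180.0, 0.0, -92.0]
force: [0.3, -0.6, -0.8]
opening: 0.0744
gripper_force: 0.0
```

Request:
send_rows:
  deltas:
    - [[0, 0, -0.005], 0]
    - [[0, 0, -0.03], 0]
    - [[0, 0, -0.07], 0]
    - [[0, 0, -0.11], 0]
    - [[0, 0, -0.15], 0]

```text
clock: 33.12
tool_pos: [0.6418, -0.1614, 0.2077]
orientation: [180.0, -0.0, -92.0]
force: [1.0, 0.8, 0.5]
opening: 0.0746
gripper_force: 0.0
```

Request:
send_rows:
  deltas:
    - [[0.03, 0, -0.02], 0]
    - [[0.07, 0, -0.05], 0]
    - [[0.11, 0, -0.08], 0]
    - [[0.15, 0, -0.1], 0]
    - [[0.19, 0, -0.1], 0]

```text
clock: 33.53
tool_pos: [0.6377, -0.3152, 0.2919]
orientation: [-179.6, -0.1, -92.0]
force: [0.4, 0.4, 1.2]
opening: 0.0744
gripper_force: 0.0
```

Request:
send_rows:
  deltas:
    - [[0.04, 0.01, 0], 0]
    - [[0.08, 0.02, 0], 0]
    - [[0.12, 0.03, 0], 0]
    - [[0.16, 0.05, 0], 0]
    - [[0.2, 0.06, 0], 0]

```text
clock: 33.95
tool_pos: [0.5816, -0.4728, 0.2868]
orientation: [180.0, 0.0, -92.0]
force: [0.7, 0.9, 0.9]
opening: 0.0747
gripper_force: 0.0
```

```bash
python3 - <<'E'
from fit import *
p=shot("top"); s=shot("side"); print(ctrl.get_obs()["tool_pos"],ctrl.get_obs()["clock"])
for v,n in(([p],"top"),([s],"side")): show("block+lid "+n,fit(v,[box(92,118,0,30),box(60,84,30,70,13)],(.447,-.0136,-.03)))
a=cv2.resize(p["color"][130:300,150:420,::-1],(640,403),interpolation=cv2.INTER_CUBIC)
b=cv2.resize(s["color"][160:290,180:350,::-1],(760,581),interpolation=cv2.INTER_CUBIC)
cv2.imwrite("pics/f1.png",a);cv2.imwrite("pics/f2.png",b)
E
```

```text
[ 0.58050963 -0.47575641  0.2859489 ] 34.05
block+lid top [447.  -13.5] -1.8 res [6.3 6.8]
block+lid side [447.7 -17.2] -1.63 res [36.  59.3]
```

View pics/f1.png

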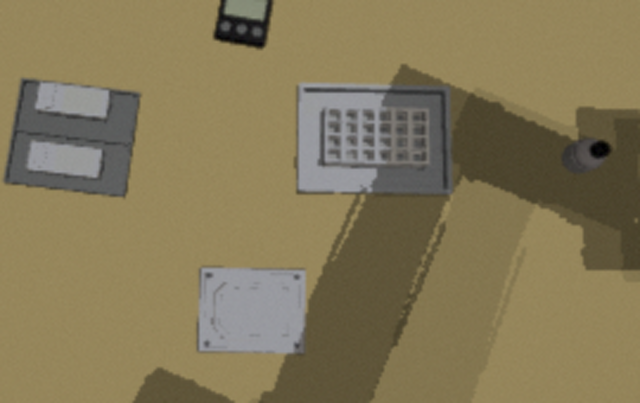

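View pics/f2.png

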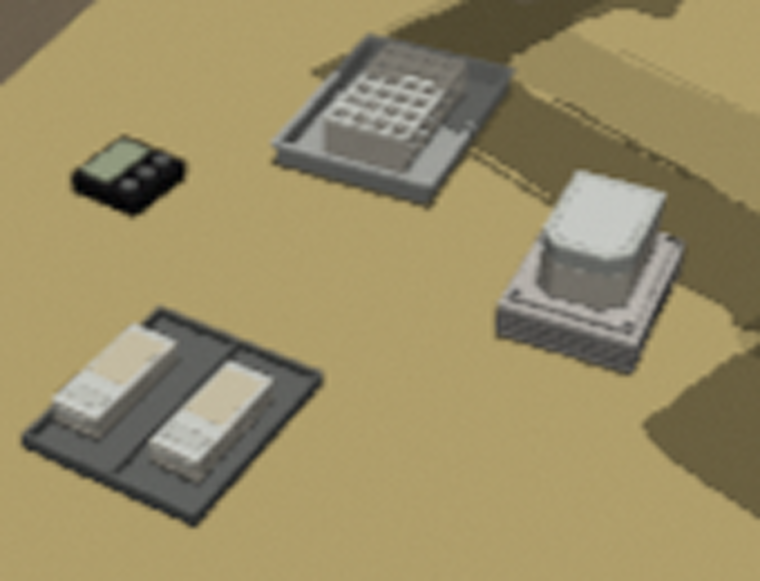

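The final pictures show the mailer flat in the free lane (210,415), the lid flush on the plate on the block (600,240), the rack upright in the steel tray (395,105), and the bystanders in place.

```bash
python3 -c "
from plant import ctrl
print(ctrl.close_job())"
```

```text
the job is handed in; nothing more can be done
None
```

I handed the job in at about 34 s without seeing a verdict: mailer flat in the free lane, plate seated on the block with its lid on, rack upright in the steel tray, and cup, bottle and timer never touched.

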